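# Set the bench stop to the setting block

### The arm

A 6-joint arm with a two-finger parallel gripper is mounted at the origin on the work surface. World frame = base frame: x ahead of the robot, y to its left, z up, the work surface at z = 0. Lengths are in m, angles in rad, forces in N, time in s.
With the tool pointing down it reaches from about 0.3 to 0.775 m from the base axis. Payload 14.6 kg.
Tool frame: the origin (TCP) lies at the very end of the fingers, on their centre line; the grasp point (between the pads) lies 19 mm behind it; z points along the fingers, y is the line along which they close (so a half turn about z gives the same grasp; the last joint's range is limited). The gripper opens to 94 mm and grips with 3 to 60 N. Pads are 16 mm wide; open, the fingers measure 119 mm over their backs; the gripper's body (75 mm by 177 mm) begins 78 mm behind the grasp point.
Start: joints at [-1.289, 0.3, 1.521, -0, 1.321, -0.067], TCP at [0.188, -0.517, 0.205] pointing down, gripper open.
Joint ranges: [-3.03, 3.03], [-0.79, 2.21], [0.23, 2.52], [-1.04, 4.18], [0, 3.07], [-2.55, 2.55]. Speed limits (rad/s): [2.22, 2.22, 2.57, 3.14, 3.14, 3.14].

### API

Orientations are given as a rotation vector (axis times angle).
In Python, from bench import * gives the robot as it stands.
- The arm moves only by the shell command python3 -m inch 'ROWS' [OPENING] [FORCE]. ROWS is JSON, a list of rows, each an object of numbers: "x", "y", "z": the shift along the tool's x, y, z in cm; "ax", "ay", "az": the turn, a rotation vector about the tool's x, y, z in rad. In form: [{"x": .., "y": .., "z": .., "ax": .., "ay": .., "az": ..}, ...]. A call has 1 to 10 rows; each row shifts and turns the commanded pose from where the row before left it, along the tool's axes as they then stand; what a row does not reach is not made up. A row lasts 1/8 s, in which the tool goes at most 62.5 mm and 10.7 degrees, less where a joint would pass 70% of its speed; a pose out of reach is approached as far as the arm can. A call with a gripper value outside its range is refused whole. OPENING is the finger opening in cm, from 0 to 9.4, set as the call begins (- or left out, the last holds). The fingers move at their own pace and stop on an object; FORCE is the grip in N (left out, the last holds). Time passes only in rows, so rows that do not move let the fingers close. It gives the time, the measured TCP pose, the force, the opening and the grip force at its end, in the units of the state.
- observe(): the state, without advancing time (a new reading comes with each control period).
- read_camera(name): name is "scene" or "top" or "wrist"; returns a dict with "frame" (420x560x3 uint8, blue, green, red), "mtx" (3x3 intrinsics, pixels), "R" (3x3) and "t" (3): a world point X has camera coordinates R X + t; the wrist camera has in their place "hand_eye" (4x4, takes a point from camera to tool coordinates, whose origin is the TCP and whose axes are the flange's). Camera axes: x right, y down, z forward; pixel columns grow to the right and rows downward; lengths in m; the calibration is good to about 2 mm. A picture is of the moment at which its call begins: read the wrist's pose just before it. There is no depth.
- sign_off(): hands the job in; it is judged then, once.
The state is a dict: "time_s": time; "joints": joint angles; "qd": joint speeds; "tau": joint torques, N m; "tcp_pos": TCP position; "ee_rot": TCP orientation; "ft_force": force on the tool from outside, world axes, zero at the start; "ft_torque": the same for the moment, N m; "finger_gap": finger opening in m; "grasp_force": force on a finger pad.
Only numpy, scipy, OpenCV 4.12 (cv2) and the standard library are available. Lean on these libraries where they do the work, as an engineer would, in place of code of your own. Each camera call takes 0.05 s, during which the arm holds its last target. There are 200 camera calls.

### The job

Slide the setting block (the long, thick aluminium bar) flat along the bench under the foot of the bench stop while the foot is still clear of it. Then turn the T-handled driver standing in the stop screw clockwise until the sprung foot just drags on the block, pressing it only lightly: this is when the T-bar stands about square across the stop's arm. Leave the block there and let go.

Things in the scene. Friction and masses are not known exactly. Their poses are not given: they have to be found in the camera images.
- setting_block: plain aluminium bar 180 long (its x) x 36 wide (its y) x 35 mm high, 0.4 to 0.8 kg, loose on the bench; origin at the centre of its underside. Two like bars beside it are not wanted: one only 18 mm high, one only 75 mm long. Either end may go under the foot, which must stand 10 mm or more in from that end and within 14 mm of the bar's long centreline
- stop_foot: round brass foot, 22 mm across, under the stop's screw; origin at the centre of its underside, 37.5 to 41 mm above the bench at the start. Its +x runs along the grey arm (75 to 105 mm high, 48 wide, ending 22 mm before the foot) to the column; base plate from 65 mm on. Block enters across it from -y (robot side). Then it springs up, pressing 0.3 N + 1.5 N per mm; 0.4 to 5 N is right
- driver (a joint): turn of the driver in rad, growing clockwise from above, 0 to 2.4; starts at 0 to 0.7. 0: T-bar along the stop's arm; 1.57: square across it. The foot goes down 5 mm per rad from 41 mm above the bench at 0 (the driver keeps its height): it meets the block at 1.2 and drags rightly from 1.25 to 1.85. Friction 0.06 N m; stays where it is left
- driver_grip (a point): middle of the driver's black T-bar, on the screw's axis straight above the foot, 152 mm above the bench. The bar is 60 long (the point's x) x 15 wide (its y) x 18 mm high: pinch it from above across the 15 mm. The frame turns with the driver. Below the bar are 32 mm of shank and hub, then the stop's collar at 111 mm
There are look-alikes about, which are no part of the job. What is shaped like the setting_block but green or yellow is not meant.

How it is judged:
On the way:
1. the setting block lies flat on the bench under the foot, with the foot still clear of it (x of stop_foot in the frame of setting_block between -0.08 and 0.08 m and y of stop_foot in the frame of setting_block between -0.014 and 0.014 m and height (world z) of setting_block below 0.006 m and angle between setting_block's own z axis and vertical below 0.1 rad and contact force between stop_foot and setting_block below 0.2 N), for 0.2 s.
At the end, for the whole second after the job is handed in: The setting block lies flat on the bench (within 6 mm and 0.1 rad) and still, with the foot standing on its top at least 10 mm in from its end and within 14 mm of its long centreline, pressing on it with 0.4 to 5 N; the driver is at rest (x of stop_foot in the frame of setting_block between -0.08 and 0.08 m and y of stop_foot in the frame of setting_block between -0.014 and 0.014 m and height (world z) of setting_block below 0.006 m and angle between setting_block's own z axis and vertical below 0.1 rad and contact force between stop_foot and setting_block between 0.4 and 5 N and linear speed of setting_block below 0.01 m/s and velocity of joint driver between -0.05 and 0.05 rad/s); the robot touches nothing.
It also fails if it takes over 54 s, if anything falls off the work surface, if the arm or the gripper's body presses on something with over 40 N, if the wrist force passes 120 N, or if a joint passes its speed limit or range.

## Working session

There is one attempt and no reset: what is moved stays moved. The work goes in short steps, Python scripts to look and compute and a shell command to move; the robot and the scene stay as the last step left them, time stands still between calls to the robot, and variables do not carry over. Pictures are saved under pics/ and viewed, at most 10 in all, crops included, and the job is handed in when it is done.

```bash
mkdir -p pics
python3 - <<'E'
from bench import *
import cv2,pickle
d={}
for n in("scene","top"):
    d[n]=read_camera(n);cv2.imwrite(f"pics/{n}0.png",d[n]["frame"])
pickle.dump(d,open("c0.pkl","wb"))
s=observe();print(s["time_s"],s["tcp_pos"],s["ee_rot"])
E
```

```text
0.1 [ 0.18789546 -0.51666693  0.20495106] [-3.09295421e+00 -5.44971686e-01  2.25538151e-04]
```

View pics/scene0.png

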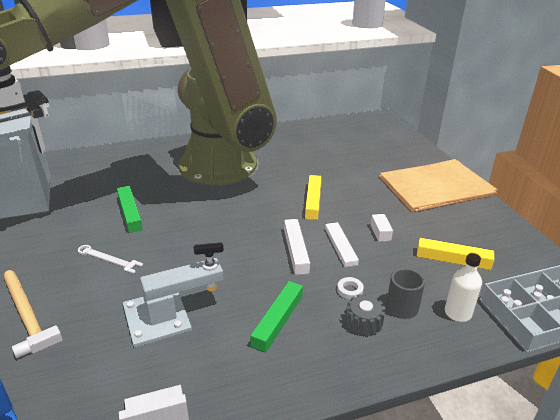

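View pics/top0.png

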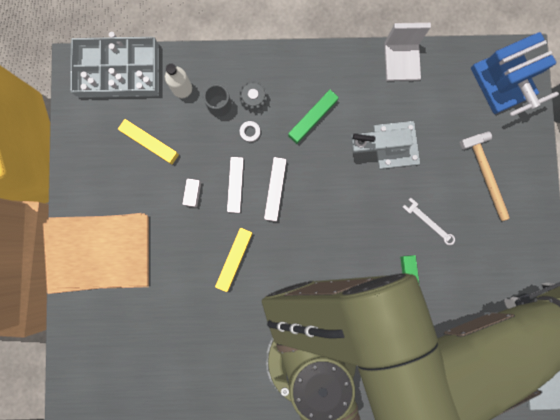

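Three grey bars are candidates: top (275,189) / scene (296,246), top (235,185) / scene (341,243) and top (191,193) / scene (381,227). The first is long and thick, so it fits. The second is low (18 mm) and the third short. The stop's T-bar is at top (363,138). I'll confirm in a crop.

```bash
cat > h.py <<'E'
import numpy as np,cv2,pickle
def ray(c,uv,z):
    K=c["mtx"];R=np.array(c["R"]);t=np.array(c["t"]).ravel()
    d=R.T@np.linalg.solve(K,[uv[0],uv[1],1.]);o=-R.T@t
    return o+d*(z-o[2])/d[2]
def proj(c,X):
    p=c["mtx"]@(np.array(c["R"])@np.array(X)+np.array(c["t"]).ravel());return p[:2]/p[2]
def mark(c,X,Y): pass
E
python3 - <<'E'
from h import *
d=pickle.load(open("c0.pkl","rb"));t=d["top"];s=d["scene"]
a=cv2.resize(t["frame"][105:235,225:430],None,fx=3.9,fy=3.9,interpolation=cv2.INTER_CUBIC)[:,:800]
cv2.imwrite("pics/ctop.png",a)
b=cv2.resize(s["frame"][205:345,120:365],None,fx=3.25,fy=3.25,interpolation=cv2.INTER_CUBIC)[:,:800]
cv2.imwrite("pics/cscene.png",b)
g=t["frame"][:,:,:].astype(int)
m=((g.min(2)>150)&(g.max(2)-g.min(2)<25)).astype(np.uint8)
n,l,st,ce=cv2.connectedComponentsWithStats(m)
for i in range(1,n):
    if st[i,4]>100 and 150<ce[i][0]<320 and 130<ce[i][1]<240:
        r=cv2.minAreaRect(np.argwhere(l==i)[:,::-1].astype(np.float32))
        P=[ray(t,q,.035)[:2] for q in cv2.boxPoints(r)]
        print(r,ray(t,r[0],.035).round(4),np.round(P,4).tolist())
print(ray(t,(363,138),.161), -np.array(t["R"]).T@np.ravel(t["t"]),-np.array(s["R"]).T@np.ravel(s["t"]))
E
```

```text
((249.0, 130.5), (19.0, 20.0), 90.0) [0.6577 0.1599 0.035 ] [[0.6863, 0.1882], [0.685, 0.1305], [0.6292, 0.1317], [0.6304, 0.1892]]
((234.67308044433594, 184.31764221191406), (13.16617488861084, 55.46533203125), 3.6913859844207764) [0.5022 0.2038 0.035 ] [[0.4248, 0.2287], [0.5837, 0.2161], [0.5804, 0.1785], [0.4215, 0.1916]]
((274.67626953125, 188.60403442382812), (13.228975296020508, 63.17975997924805), 8.746162414550781) [0.4871 0.0901 0.035 ] [[0.4016, 0.1243], [0.5805, 0.0927], [0.5738, 0.0554], [0.395, 0.0874]]
((190.486572265625, 191.90939331054688), (13.439398765563965, 26.99465560913086), 10.007980346679688) [0.4833 0.3295 0.035 ] [[0.4493, 0.3551], [0.5251, 0.3413], [0.5175, 0.3038], [0.4418, 0.3178]]
[ 0.59894587 -0.14377309  0.161     ] [0.31124462 0.09948212 1.3918015 ] [ 1.45170725 -0.2741928   0.833056  ]
```

View pics/ctop.png

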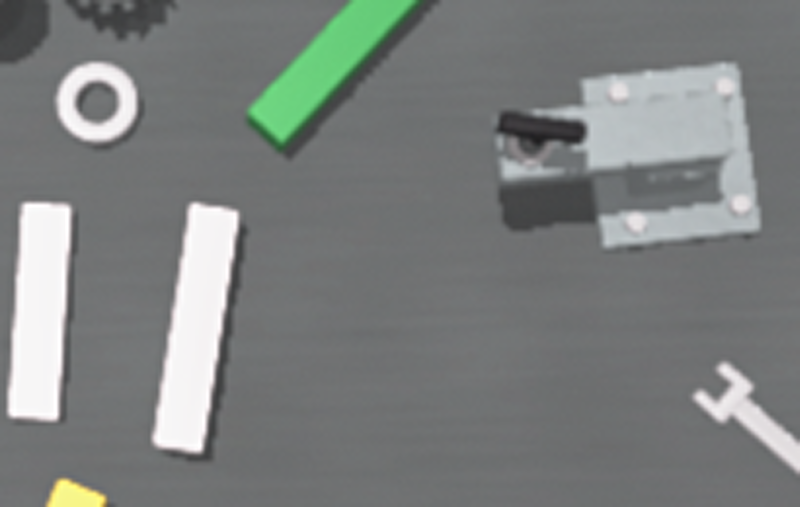

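View pics/cscene.png

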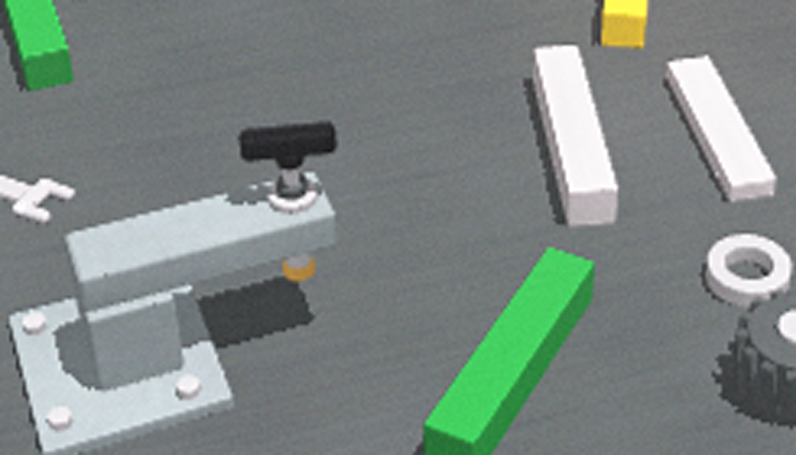

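The crops confirm it: the long, thick bar at ctop (197,328) is the setting block, and its neighbour is clearly lower. The stop's T-bar at ctop (542,127) lies nearly along the arm, so the foot should be clear. Next I measure the stop precisely.

```bash
cat >> h.py <<'E'
def plan(x,y,z,yawdeg):
    from bench import observe
    from scipy.spatial.transform import Rotation as Ro
    s=observe();R=Ro.from_rotvec(s["ee_rot"]);p=np.array(s["tcp_pos"])
    print("t",round(s["time_s"],2),"tool shift cm",(R.inv().apply(np.array([x,y,z])-p)*100).round(2))
    h=np.degrees(np.arctan2(R.as_matrix()[1,0],R.as_matrix()[0,0]))
    print("heading",h.round(2),"az",np.radians(h-yawdeg).round(4),"pos",p.round(4),"F",np.round(s["ft_force"],1),"gap",s["finger_gap"],"q6",s["joints"][5])
def dark(c,box):
    x0,y0,x1,y1=box;g=c["frame"][y0:y1,x0:x1].max(2)
    n,l,st,ce=cv2.connectedComponentsWithStats((g<38).astype(np.uint8));i=1+np.argmax(st[1:,4])
    r=cv2.minAreaRect(np.argwhere(l==i)[:,::-1].astype(np.float32)+[x0,y0]);return r
E
python3 - <<'E'
from h import *
d=pickle.load(open("c0.pkl","rb"));t=d["top"];s=d["scene"]
a=dark(t,(345,125,385,150));b=dark(s,(185,235,230,262));print(a,b)
P=lambda c:c["mtx"]@np.c_[c["R"],np.ravel(c["t"])]
X=cv2.triangulatePoints(P(t),P(s),np.array(a[0],float),np.array(b[0],float));X=(X/X[3])[:3].ravel();print("tbar",X)
print("z152/161",ray(t,a[0],.158),ray(s,b[0],.152))
bx=cv2.boxPoints(a);w=[ray(t,q,.161)[:2].round(4).tolist() for q in bx];print(w)
q=[(225+u/3.9,105+v/3.9) for u,v in((582,78),(738,63),(760,230),(604,248))]
w=np.array([ray(t,k,.008)[:2] for k in q]);print(w.round(4).tolist())
e=lambda v:np.degrees(np.arctan2(v[1],v[0]))
print("arm",e(w[1]-w[0]),e(w[2]-w[3]),e(w[0]-w[3])-90,e(w[1]-w[2])-90)
print("foot",ray(s,(212.3,286.5),.043))
plan(.433,.0997,.10,-10.1)
E
```

```text
Traceback (most recent call last):
  File "h.py", line 19, in dark
    r=cv2.minAreaRect(np.argwhere(l==i)[:,::-1].astype(np.float32)+[x0,y0]);return r
cv2.error: OpenCV(4.12.0) /io/opencv/modules/imgproc/src/convhull.cpp:143: error: (-215:Assertion failed) total >= 0 && (depth == CV_32F || depth == CV_32S) in function 'convexHull'
```

```bash
sed -i 's/\.astype(np.float32)+\[x0,y0\])/.astype(np.float32)+np.float32([x0,y0]))/' h.py
python3 - <<'E'
from h import *
d=pickle.load(open("c0.pkl","rb"));t=d["top"];s=d["scene"]
a=dark(t,(345,125,385,150));b=dark(s,(185,235,230,262));print(a,b)
P=lambda c:c["mtx"]@np.c_[c["R"],np.ravel(c["t"])]
X=cv2.triangulatePoints(P(t),P(s),np.array(a[0],float),np.array(b[0],float));X=(X/X[3])[:3].ravel();print("tbar",X)
print("z152/161",ray(t,a[0],.158),ray(s,b[0],.152))
bx=cv2.boxPoints(a);w=[ray(t,q,.161)[:2].round(4).tolist() for q in bx];print(w)
q=[(225+u/3.9,105+v/3.9) for u,v in((582,78),(738,63),(760,230),(604,248))]
w=np.array([ray(t,k,.008)[:2] for k in q]);print(w.round(4).tolist())
e=lambda v:np.degrees(np.arctan2(v[1],v[0]))
print("arm",e(w[1]-w[0]),e(w[2]-w[3]),e(w[0]-w[3])-90,e(w[1]-w[2])-90)
print("foot",ray(s,(212.3,286.5),.043))
plan(.433,.0997,.10,-10.1)
E
```

```text
((362.25, 140.25001525878906), (0.7071067094802856, 1.4142134189605713), 45.0) ((198.5, 252.5), (7.0, 1.0), -0.0)
tbar [ 0.59619325 -0.15574888  0.13771308]
z152/161 [ 0.59367915 -0.14213811  0.158     ] [ 0.61038162 -0.16562945  0.152     ]
[[0.5924, -0.1396], [0.595, -0.1423], [0.5936, -0.1435], [0.591, -0.1408]]
[[0.6731, -0.2089], [0.6821, -0.3283], [0.5534, -0.3382], [0.5424, -0.2197]]
arm -85.66384223034858 -84.7007193537588 -85.2754167245625 -85.59436441392812
foot [ 0.60062004 -0.14194887  0.043     ]
t 0.1 tool shift cm [ 44.1  -49.54  10.55]
heading 19.99 az 0.5251 pos [ 0.1879 -0.5167  0.205 ] F [-0.4  0.7 -0.1] gap 0.0940701643612838 q6 -0.06661135024119964
```

```bash
python3 -m inch '[{"x":4,"y":-4.5},{"x":4,"y":-4.5},{"x":4,"y":-4.5},{"x":4,"y":-4.5},{"x":4,"y":-4.5},{"x":4,"y":-4.5},{"x":4,"y":-4.5},{"x":4,"y":-4.5},{"x":4,"y":-4.5},{"x":4,"y":-4.5}]' 7
python3 -m inch '[{"x":4.1,"y":-4.5},{"az":0.175},{"az":0.175},{"az":0.175},{}]'
python3 - <<'E'
from h import *
plan(.433,.0997,.012,-10.1)
d=pickle.load(open("c0.pkl","rb"));t=d["top"];s=d["scene"]
for c,(x0,y0,x1,y1) in((t,(348,128,382,146)),(s,(190,238,226,262))):
    g=c["frame"][y0:y1,x0:x1].max(2);m=(g<60)
    n,l,st,ce=cv2.connectedComponentsWithStats(m.astype(np.uint8));i=1+np.argmax(st[1:,4])
    r=cv2.minAreaRect(np.argwhere(l==i)[:,::-1].astype(np.float32)+np.float32([x0,y0]));print(r,ray(c,r[0],.155),[ray(c,q,.161)[:2].round(4).tolist() for q in cv2.boxPoints(r)])
E
```

```text
t 0.1 tool shift cm [ 44.1  -49.53  19.35]
heading 19.99 az 0.5251 pos [ 0.1879 -0.5167  0.205 ] F [-0.4  0.7 -0.1] gap 0.0940701643612838 q6 -0.06661135024119964
((362.97113037109375, 138.18785095214844), (20.37566375732422, 6.158316612243652), 8.746162414550781) [ 0.59984672 -0.1448615   0.155     ] [[0.5951, -0.1158], [0.6113, -0.1189], [0.6018, -0.1716], [0.5857, -0.1684]]
((208.16209411621094, 249.94485473632812), (12.373777389526367, 28.56764793395996), 85.2363510131836) [ 0.61187814 -0.14581153  0.155     ] [[0.5943, -0.1723], [0.6041, -0.1151], [0.6438, -0.1221], [0.6339, -0.1776]]validation failed for argument at $[0]...
validation failed for argument at $[0]...
```

```bash
python3 -m inch '[{"x":4,"y":-4.5,"z":0,"ax":0,"ay":0,"az":0},{"x":4,"y":-4.5,"z":0,"ax":0,"ay":0,"az":0}]' 7
```

```text
time_s: 0.35
tcp_pos: [0.2325, -0.4034, 0.2048]
ee_rot: [-3.093, -0.543, 0.0]
ft_force: [1.5, -0.2, 0.5]
finger_gap: 0.0774
grasp_force: 0.0
```

```bash
python3 -m inch '[{"x":4,"y":-4.5,"z":0,"ax":0,"ay":0,"az":0},{"x":4,"y":-4.5,"z":0,"ax":0,"ay":0,"az":0},{"x":4,"y":-4.5,"z":0,"ax":0,"ay":0,"az":0},{"x":4,"y":-4.5,"z":0,"ax":0,"ay":0,"az":0},{"x":4,"y":-4.5,"z":0,"ax":0,"ay":0,"az":0},{"x":4,"y":-4.5,"z":0,"ax":0,"ay":0,"az":0},{"x":4,"y":-4.5,"z":0,"ax":0,"ay":0,"az":0},{"x":4,"y":-4.5,"z":0,"ax":0,"ay":0,"az":0},{"x":4.1,"y":-4.5,"z":0,"ax":0,"ay":0,"az":0}]'
python3 -m inch '[{"x":0,"y":0,"z":0,"ax":0,"ay":0,"az":0.175},{"x":0,"y":0,"z":0,"ax":0,"ay":0,"az":0.175},{"x":0,"y":0,"z":0,"ax":0,"ay":0,"az":0.175},{"x":0,"y":0,"z":4,"ax":0,"ay":0,"az":0},{"x":0,"y":0,"z":4,"ax":0,"ay":0,"az":0},{"x":0,"y":0,"z":0,"ax":0,"ay":0,"az":0}]'
python3 - <<'E'
from h import *
plan(.433,.0997,.012,-10.1)
E
```

```text
time_s: 1.48
tcp_pos: [0.4335, 0.1012, 0.2055]
ee_rot: [3.094, 0.546, 0.0]
ft_force: [1.1, -1.0, 0.4]
finger_gap: 0.0701
grasp_force: 0.0
time_s: 2.22
tcp_pos: [0.4318, 0.0988, 0.1236]
ee_rot: [3.128, -0.276, -0.008]
ft_force: [0.1, 0.4, 1.0]
finger_gap: 0.0703
grasp_force: 0.0
t 2.23 tool shift cm [ 0.16 -0.12 11.16]
heading -10.1 az 0.0 pos [0.4318 0.0988 0.1236] F [0.1 0.4 1. ] gap 0.0702738963499416 q6 1.8893053082092264
```

```bash
python3 -m inch '[{"x":0,"y":0,"z":4,"ax":0,"ay":0,"az":0},{"x":0,"y":0,"z":4,"ax":0,"ay":0,"az":0},{"x":0,"y":0,"z":2,"ax":0,"ay":0,"az":0},{"x":0,"y":0,"z":1.1,"ax":0,"ay":0,"az":0},{"x":0,"y":0,"z":0,"ax":0,"ay":0,"az":0}]'
python3 -m inch '[{"x":0,"y":0,"z":0,"ax":0,"ay":0,"az":0},{"x":0,"y":0,"z":0,"ax":0,"ay":0,"az":0},{"x":0,"y":0,"z":0,"ax":0,"ay":0,"az":0},{"x":0,"y":0,"z":0,"ax":0,"ay":0,"az":0},{"x":0,"y":0,"z":0,"ax":0,"ay":0,"az":0}]' 2.5 25
python3 - <<'E'
from h import *
plan(.433,-.155,.012,4.7)
E
```

```text
time_s: 2.85
tcp_pos: [0.4337, 0.0991, 0.0151]
ee_rot: [-3.129, 0.276, -0.001]
ft_force: [0.4, 1.2, 0.1]
finger_gap: 0.0698
grasp_force: 0.0
time_s: 3.48
tcp_pos: [0.4334, 0.0991, 0.0147]
ee_rot: [-3.129, 0.276, -0.001]
ft_force: [-0.7, 1.8, 5.6]
finger_gap: 0.036
grasp_force: 25.0
t 3.48 tool shift cm [ 4.41 25.03  0.27]
heading -10.08 az -0.258 pos [0.4334 0.0991 0.0147] F [-0.7  1.8  5.6] gap 0.03597856306649658 q6 1.8891632607035667
```

```bash
python3 -m inch '[{"x":0,"y":0,"z":0,"ax":0,"ay":0,"az":-0.086},{"x":0,"y":0,"z":0,"ax":0,"ay":0,"az":-0.086},{"x":0,"y":0,"z":0,"ax":0,"ay":0,"az":-0.086},{"x":0,"y":0,"z":0,"ax":0,"ay":0,"az":0}]'
python3 -m inch '[{"x":0,"y":1.5,"z":0,"ax":0,"ay":0,"az":0},{"x":0,"y":3,"z":0,"ax":0,"ay":0,"az":0},{"x":0,"y":3,"z":0,"ax":0,"ay":0,"az":0},{"x":0,"y":3,"z":0,"ax":0,"ay":0,"az":0},{"x":0,"y":3,"z":0,"ax":0,"ay":0,"az":0},{"x":0,"y":3,"z":0,"ax":0,"ay":0,"az":0},{"x":0,"y":3,"z":0,"ax":0,"ay":0,"az":0},{"x":0,"y":3,"z":0,"ax":0,"ay":0,"az":0},{"x":0,"y":2,"z":0,"ax":0,"ay":0,"az":0},{"x":0,"y":1.1,"z":0,"ax":0,"ay":0,"az":0}]'
python3 - <<'E'
from h import *
from bench import *
plan(.491,-.153,.0147,4.7)
c=read_camera("scene");cv2.imwrite("pics/s1.png",cv2.resize(c["frame"][180:340,100:360],None,fx=3,fy=3))
E
```

```text
time_s: 3.98
tcp_pos: [0.4336, 0.099, 0.0147]
ee_rot: [3.139, 0.128, 0.001]
ft_force: [-0.2, 0.5, 4.9]
finger_gap: 0.0354
grasp_force: 25.0
time_s: 5.22
tcp_pos: [0.4543, -0.1564, 0.0147]
ee_rot: [-3.138, -0.124, -0.0]
ft_force: [-0.6, 7.0, 9.1]
finger_gap: 0.0357
grasp_force: 25.0
t 5.22 tool shift cm [ 3.69 -0.05  0.  ]
heading 4.52 az -0.0031 pos [ 0.4543 -0.1564  0.0147] F [-0.6  7.   9.1] gap 0.03573638778707099 q6 1.0828047851386102
```

View pics/s1.png

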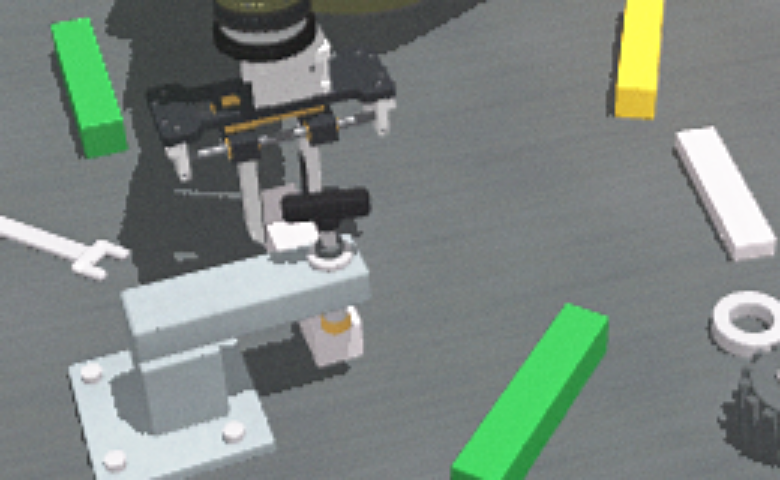

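The block's end (crop x 300–362, lower edge at y≈361) is centred under the brass foot (335,322). The gripper body is clear of the stop. I'll push it in another 3.7 cm.

```bash
python3 -m inch '[{"x":0.9,"y":0,"z":0,"ax":0,"ay":0,"az":0},{"x":0.9,"y":0,"z":0,"ax":0,"ay":0,"az":0},{"x":0.9,"y":0,"z":0,"ax":0,"ay":0,"az":0},{"x":0.9,"y":0,"z":0,"ax":0,"ay":0,"az":0},{"x":0,"y":0,"z":0,"ax":0,"ay":0,"az":0},{"x":0,"y":0,"z":0,"ax":0,"ay":0,"az":0}]'
python3 -m inch '[{"x":0,"y":0,"z":0,"ax":0,"ay":0,"az":0},{"x":0,"y":0,"z":0,"ax":0,"ay":0,"az":0},{"x":0,"y":0,"z":0,"ax":0,"ay":0,"az":0},{"x":0,"y":0,"z":0,"ax":0,"ay":0,"az":0}]' 6
python3 - <<'E'
from h import *
from bench import *
plan(.491,-.153,.0147,4.7)
c=read_camera("scene");pickle.dump(c,open("c2.pkl","wb"));cv2.imwrite("pics/s2.png",cv2.resize(c["frame"][215:315,150:270],None,fx=6,fy=6,interpolation=cv2.INTER_CUBIC))
print(ray(c,(213.3,300.3),0))
E
```

```text
time_s: 6.02
tcp_pos: [0.4905, -0.1532, 0.0147]
ee_rot: [3.139, 0.125, 0.002]
ft_force: [2.4, 0.4, 4.8]
finger_gap: 0.0356
grasp_force: 25.0
time_s: 6.52
tcp_pos: [0.4899, -0.1531, 0.0143]
ee_rot: [-3.139, -0.128, 0.0]
ft_force: [0.3, -0.7, -0.1]
finger_gap: 0.0599
grasp_force: 0.0
t 6.53 tool shift cm [ 0.11 -0.   -0.04]
heading 4.67 az -0.0004 pos [ 0.4899 -0.1531  0.0143] F [ 0.3 -0.7 -0.1] gap 0.05989947647755547 q6 1.1148949409106663
[ 0.59902619 -0.14207951  0.        ]
```

View pics/s2.png

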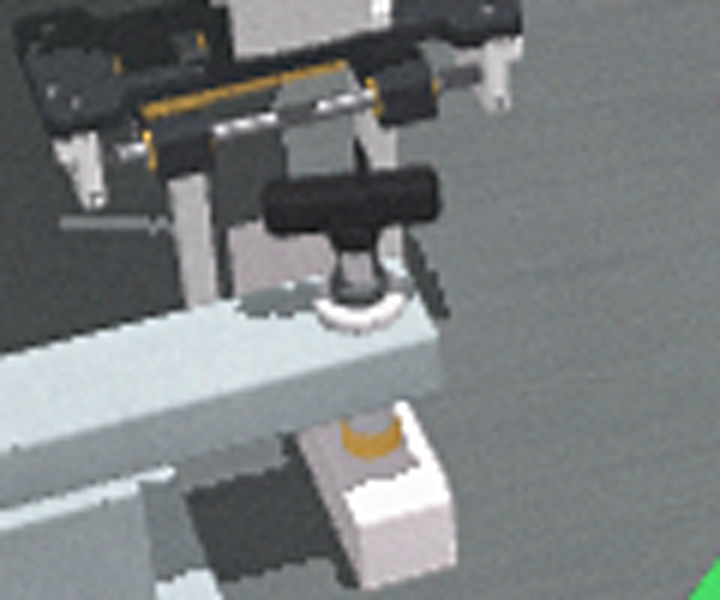

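The block lies flat under the foot: brass foot (372,437) sits about mid-width of the bar, well in from its end, and clear. Now I go up and use the wrist view over the driver to get its heading.

```bash
python3 -m inch '[{"x":0,"y":0,"z":-2,"ax":0,"ay":0,"az":0},{"x":0,"y":0,"z":-4,"ax":0,"ay":0,"az":0},{"x":0,"y":0,"z":-5,"ax":0,"ay":0,"az":0},{"x":0,"y":0,"z":-5,"ax":0,"ay":0,"az":0},{"x":0,"y":0,"z":-5,"ax":0,"ay":0,"az":0},{"x":0,"y":0,"z":-3,"ax":0,"ay":0,"az":0},{"x":0,"y":0,"z":0,"ax":0,"ay":0,"az":0},{"x":0,"y":0,"z":0,"ax":0,"ay":0,"az":0}]'
python3 - <<'E'
from h import *
from bench import *
from scipy.spatial.transform import Rotation as Ro
plan(.600,-.1445,.195,86)
c=pickle.load(open("c2.pkl","rb"))
a,b=ray(c,(194.3,248.8),.152),ray(c,(223,247.5),.152);v=a-b;print("tbar heading",np.degrees(np.arctan2(v[1],v[0])),a,b)
s=observe();w=read_camera("wrist");T=np.eye(4);T[:3,:3]=Ro.from_rotvec(s["ee_rot"]).as_matrix();T[:3,3]=s["tcp_pos"]
M=np.linalg.inv(T@w["hand_eye"]);w["R"]=M[:3,:3];w["t"]=M[:3,3];pickle.dump(w,open("w.pkl","wb"))
print(proj(w,[.6,-.1445,.161]));cv2.imwrite("pics/w.png",w["frame"])
E
```

```text
time_s: 7.58
tcp_pos: [0.4897, -0.153, 0.2533]
ee_rot: [-3.138, -0.128, 0.002]
ft_force: [0.1, 0.1, 0.3]
finger_gap: 0.06
grasp_force: 0.0
t 7.58 tool shift cm [11.07  0.06  5.82]
heading 4.68 az -1.4193 pos [ 0.4897 -0.153   0.2533] F [0.1 0.1 0.3] gap 0.06001366416184143 q6 1.1147730328217624
tbar heading -103.3810961125305 [ 0.59591236 -0.17153913  0.152     ] [ 0.60948475 -0.11448471  0.152     ]
[280.57780622  76.38750071]
```

View pics/w.png

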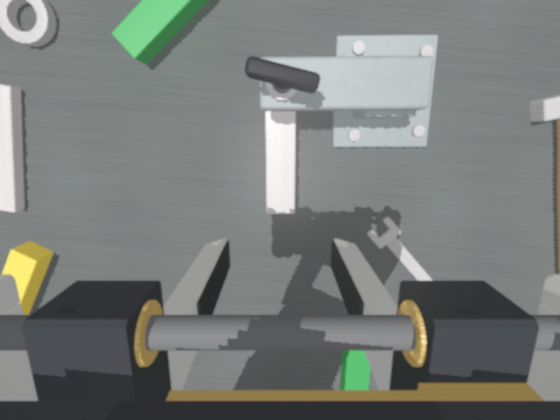

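Wrist view: the T-bar runs from (247,66) to (319,81), turned slightly clockwise from the arm. The block lies straight under the foot.

Run:
```python
from h import *
w=pickle.load(open("w.pkl","rb"))
g=w["frame"][50:100,235:330].max(2)
n,l,st,ce=cv2.connectedComponentsWithStats((g<55).astype(np.uint8));i=1+np.argmax(st[1:,4])
r=cv2.minAreaRect(np.argwhere(l==i)[:,::-1].astype(np.float32)+np.float32([235,50]));print(r)
P=np.array([ray(w,q,.158)[:2] for q in cv2.boxPoints(r)]);print(P.round(4).tolist(),P.mean(0))
for k in range(2):
    v=P[k+1]-P[k];print(np.linalg.norm(v),np.degrees(np.arctan2(v[1],v[0])))
q=[(340,37),(437,37),(427,147),(333,147)];q=np.array([ray(w,k,.008)[:2] for k in q])
for v in(q[1]-q[0],q[2]-q[3]):print("arm",np.degrees(np.arctan2(v[1],v[0])))
```

```text
Traceback (most recent call last):
ValueError: attempt to get argmax of an empty sequence
```

Run:
```python
from h import *
w=pickle.load(open("w.pkl","rb"))
g=w["frame"][50:100,235:330].max(2);print(g.min(),np.percentile(g,[5,15,25,50]),g[24,48])
th=(int(np.percentile(g,3))+int(np.percentile(g,35)))/2
n,l,st,ce=cv2.connectedComponentsWithStats((g<th).astype(np.uint8));i=1+np.argmax(st[1:,4])
r=cv2.minAreaRect(np.argwhere(l==i)[:,::-1].astype(np.float32)+np.float32([235,50]));print(th,r)
P=np.array([ray(w,q,.158)[:2] for q in cv2.boxPoints(r)]);print(P.round(4).tolist(),P.mean(0))
for k in range(2):
    v=P[k+1]-P[k];print(np.linalg.norm(v),np.degrees(np.arctan2(v[1],v[0])))
q=[(340,37),(437,37),(427,147),(333,147)];q=np.array([ray(w,k,.008)[:2] for k in q])
for v in(q[1]-q[0],q[2]-q[3]):print("arm",np.degrees(np.arctan2(v[1],v[0])))
```

```text
65 [ 78.  89.  97. 133.] 98
96.0 ((280.5453186035156, 76.46077728271484), (74.29391479492188, 24.46546745300293), 15.422160148620605)
[[0.5965, -0.1138], [0.614, -0.1179], [0.6043, -0.175], [0.5864, -0.1718]] [ 0.6002706  -0.14462584]
0.018013455052725832 -13.307318718332088
0.05792711198994995 -99.6270800675684
arm -85.3314385137285
arm -85.3011300797946
```

```bash
python3 -m inch '[{"x":0,"y":0,"z":0,"ax":0,"ay":0,"az":-0.165},{"x":0,"y":0,"z":0,"ax":0,"ay":0,"az":-0.165},{"x":0,"y":0,"z":0,"ax":0,"ay":0,"az":-0.165},{"x":0,"y":0,"z":0,"ax":0,"ay":0,"az":-0.165},{"x":0,"y":0,"z":0,"ax":0,"ay":0,"az":-0.165},{"x":0,"y":0,"z":0,"ax":0,"ay":0,"az":-0.165},{"x":0,"y":0,"z":0,"ax":0,"ay":0,"az":-0.165},{"x":0,"y":0,"z":0,"ax":0,"ay":0,"az":-0.165},{"x":0,"y":0,"z":0,"ax":0,"ay":0,"az":0},{"x":0,"y":0,"z":0,"ax":0,"ay":0,"az":0}]' 5
python3 -c "
from h import *
plan(.6003,-.1446,.134,80.4)"
```

```text
time_s: 8.88
tcp_pos: [0.4899, -0.1531, 0.2539]
ee_rot: [-2.404, -2.021, 0.001]
ft_force: [-0.7, 0.6, 0.5]
finger_gap: 0.05
grasp_force: 0.0
t 8.88 tool shift cm [ 2.73 10.74 11.98]
heading 80.1 az -0.0052 pos [ 0.4899 -0.1531  0.2539] F [-0.7  0.6  0.5] gap 0.04998573282929106 q6 -0.20155041980195496
```

```bash
python3 -m inch '[{"x":0.9,"y":3.6,"z":0,"ax":0,"ay":0,"az":0},{"x":0.9,"y":3.6,"z":0,"ax":0,"ay":0,"az":0},{"x":0.9,"y":3.5,"z":0,"ax":0,"ay":0,"az":0},{"x":0,"y":0,"z":3,"ax":0,"ay":0,"az":0},{"x":0,"y":0,"z":3,"ax":0,"ay":0,"az":0},{"x":0,"y":0,"z":3,"ax":0,"ay":0,"az":0},{"x":0,"y":0,"z":2,"ax":0,"ay":0,"az":0},{"x":0,"y":0,"z":1,"ax":0,"ay":0,"az":0},{"x":0,"y":0,"z":0,"ax":0,"ay":0,"az":0},{"x":0,"y":0,"z":0,"ax":0,"ay":0,"az":0}]'
python3 -m inch '[{"x":0,"y":0,"z":0,"ax":0,"ay":0,"az":0},{"x":0,"y":0,"z":0,"ax":0,"ay":0,"az":0},{"x":0,"y":0,"z":0,"ax":0,"ay":0,"az":0},{"x":0,"y":0,"z":0,"ax":0,"ay":0,"az":0},{"x":0,"y":0,"z":0,"ax":0,"ay":0,"az":0},{"x":0,"y":0,"z":0,"ax":0,"ay":0,"az":0}]' 0.8 15
python3 -c "
from h import *
plan(.6003,-.1446,.134,5.9)
from bench import *
print(observe()['ft_torque'])"
```

```text
time_s: 10.12
tcp_pos: [0.6004, -0.1447, 0.1354]
ee_rot: [2.401, 2.025, 0.001]
ft_force: [-0.1, -0.4, -0.8]
finger_gap: 0.0499
grasp_force: 0.0
time_s: 10.88
tcp_pos: [0.6027, -0.145, 0.1349]
ee_rot: [2.397, 2.022, 0.007]
ft_force: [22.5, -3.6, -8.9]
finger_gap: 0.0174
grasp_force: 15.0
t 10.88 tool shift cm [ 0.   -0.24  0.08]
heading 80.31 az 1.2988 pos [ 0.6027 -0.145   0.1349] F [22.5 -3.6 -8.9] gap 0.01742072359899283 q6 -0.12667021191739247
[-0.75300634 -4.2699821  -0.08004107]
```

The gap is 17.4 mm instead of 15, with a 22 N side load, so the bar sits about 2–3 mm further along tool y and may be skewed. I'll relieve that and regrip.

```bash
python3 -m inch '[{"x":0,"y":0.25,"z":0,"ax":0,"ay":0,"az":0},{"x":0,"y":0,"z":0,"ax":0,"ay":0,"az":0},{"x":0,"y":0,"z":0,"ax":0,"ay":0,"az":0}]'
python3 -c "
from h import *
plan(.6027,-.145,.134,5.9)
from bench import *
print(observe()['ft_torque'])"
python3 -m inch '[{"x":0,"y":0,"z":0,"ax":0,"ay":0,"az":0},{"x":0,"y":0,"z":0,"ax":0,"ay":0,"az":0},{"x":0,"y":0,"z":0,"ax":0,"ay":0,"az":0}]' 5
python3 - <<'E'
from h import *
from bench import *
w=read_camera("wrist");cv2.imwrite("pics/w2.png",w["frame"])
plan(.6027,-.145,.134,5.9);print(observe()['ft_torque'])
E
```

```text
time_s: 11.25
tcp_pos: [0.603, -0.1451, 0.1347]
ee_rot: [2.4, 2.025, 0.001]
ft_force: [5.8, -0.6, 0.2]
finger_gap: 0.0171
grasp_force: 15.0
t 11.25 tool shift cm [ 0.   -0.03  0.07]
heading 80.32 az 1.2988 pos [ 0.603  -0.1451  0.1347] F [ 5.8 -0.6  0.2] gap 0.01708586301496698 q6 -0.12619381662955848
[-0.21618693 -1.04414816 -0.02267942]
time_s: 11.62
tcp_pos: [0.6023, -0.1449, 0.1344]
ee_rot: [-2.401, -2.026, 0.0]
ft_force: [-0.2, -0.4, 0.6]
finger_gap: 0.0441
grasp_force: 0.0
t 11.68 tool shift cm [0.   0.03 0.04]
heading 80.32 az 1.2988 pos [ 0.6024 -0.1449  0.1344] F [0.5 0.9 0.4] gap 0.04780347907012305 q6 -0.12621184395086055
[-0.02566644 -0.13446952  0.0164285 ]
```

View pics/w2.png

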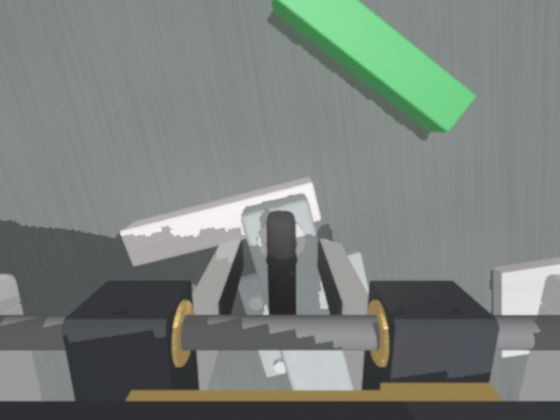

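The T-bar (283,210)–(283,315) lies parallel to the fingers, so the skew is nil. The 17 mm gap must be the round hub below the bar. I'll raise 1 cm to pinch the bar alone.

```bash
python3 -m inch '[{"x":0,"y":0,"z":-0.5,"ax":0,"ay":0,"az":0},{"x":0,"y":0,"z":-0.5,"ax":0,"ay":0,"az":0},{"x":0,"y":0.03,"z":0,"ax":0,"ay":0,"az":0}]'
python3 -m inch '[{"x":0,"y":0,"z":0,"ax":0,"ay":0,"az":0},{"x":0,"y":0,"z":0,"ax":0,"ay":0,"az":0},{"x":0,"y":0,"z":0,"ax":0,"ay":0,"az":0},{"x":0,"y":0,"z":0,"ax":0,"ay":0,"az":0},{"x":0,"y":0,"z":0,"ax":0,"ay":0,"az":0},{"x":0,"y":0,"z":0,"ax":0,"ay":0,"az":0}]' 0.8 15
python3 -c "
from h import *
plan(.6027,-.145,.134,5.9)
from bench import *
print(observe()['ft_torque'])"
```

```text
time_s: 12.05
tcp_pos: [0.603, -0.1451, 0.1451]
ee_rot: [2.4, 2.026, 0.001]
ft_force: [-0.4, -0.2, -0.1]
finger_gap: 0.0499
grasp_force: 0.0
time_s: 12.8
tcp_pos: [0.603, -0.1451, 0.1446]
ee_rot: [2.4, 2.026, 0.001]
ft_force: [0.9, -1.0, 1.1]
finger_gap: 0.015
grasp_force: 25.7
t 12.8 tool shift cm [ 0.   -0.04  1.06]
heading 80.32 az 1.2988 pos [ 0.603  -0.1451  0.1446] F [ 0.9 -1.   1.1] gap 0.014982735398270615 q6 -0.12617594604618887
[-0.14164903 -0.62928789  0.11043597]
```

```bash
python3 -m inch '[{"x":0,"y":0,"z":0,"ax":0,"ay":0,"az":0.13},{"x":0,"y":0,"z":0,"ax":0,"ay":0,"az":0.13},{"x":0,"y":0,"z":0,"ax":0,"ay":0,"az":0.13},{"x":0,"y":0,"z":0,"ax":0,"ay":0,"az":0.13},{"x":0,"y":0,"z":0,"ax":0,"ay":0,"az":0.13},{"x":0,"y":0,"z":0,"ax":0,"ay":0,"az":0.13},{"x":0,"y":0,"z":0,"ax":0,"ay":0,"az":0.13},{"x":0,"y":0,"z":0,"ax":0,"ay":0,"az":0.13},{"x":0,"y":0,"z":0,"ax":0,"ay":0,"az":0.13},{"x":0,"y":0,"z":0,"ax":0,"ay":0,"az":0.13}]'
python3 -m inch '[{"x":0,"y":0,"z":0,"ax":0,"ay":0,"az":0},{"x":0,"y":0,"z":0,"ax":0,"ay":0,"az":0},{"x":0,"y":0,"z":0,"ax":0,"ay":0,"az":0}]'
python3 -c "
from h import *
plan(.6027,-.145,.134,5.9)
from bench import *
print(observe()['ft_torque'])"
```

```text
time_s: 14.05
tcp_pos: [0.6033, -0.1454, 0.1447]
ee_rot: [3.137, 0.153, 0.002]
ft_force: [5.7, -3.0, -0.9]
finger_gap: 0.0147
grasp_force: 25.1
time_s: 14.42
tcp_pos: [0.6033, -0.1454, 0.1447]
ee_rot: [3.137, 0.159, 0.002]
ft_force: [4.1, -2.2, 0.7]
finger_gap: 0.0148
grasp_force: 24.9
t 14.43 tool shift cm [-0.05 -0.05  1.07]
heading 5.82 az -0.0014 pos [ 0.6033 -0.1454  0.1447] F [ 4.1 -2.2  0.7] gap 0.014823450390121019 q6 1.1739390482907897
[-0.52192859 -0.8910934  -0.04177816]
```

Turned. Release, lift, step back and look.

```bash
python3 -m inch '[{"x":0,"y":0,"z":0,"ax":0,"ay":0,"az":0},{"x":0,"y":0,"z":0,"ax":0,"ay":0,"az":0},{"x":0,"y":0,"z":0,"ax":0,"ay":0,"az":0},{"x":0,"y":0,"z":0,"ax":0,"ay":0,"az":0},{"x":0,"y":0,"z":-2,"ax":0,"ay":0,"az":0},{"x":0,"y":0,"z":-4,"ax":0,"ay":0,"az":0},{"x":0,"y":0,"z":-4,"ax":0,"ay":0,"az":0}]' 6
python3 -m inch '[{"x":-4,"y":0,"z":0,"ax":0,"ay":0,"az":0},{"x":-4,"y":0,"z":0,"ax":0,"ay":0,"az":0},{"x":-4,"y":0,"z":0,"ax":0,"ay":0,"az":0},{"x":-2,"y":0,"z":0,"ax":0,"ay":0,"az":0},{"x":0,"y":0,"z":0,"ax":0,"ay":0,"az":0},{"x":0,"y":0,"z":0,"ax":0,"ay":0,"az":0}]'
python3 - <<'E'
from h import *
from bench import *
s=read_camera("scene");w=read_camera("wrist")
a=cv2.resize(s["frame"][215:325,150:270],(655,600),interpolation=cv2.INTER_CUBIC)[:,100:500]
b=cv2.resize(w["frame"][0:300,180:440],(400,462))
b=cv2.copyMakeBorder(b,0,138,0,0,cv2.BORDER_CONSTANT)
cv2.imwrite("pics/f.png",np.hstack([a,b]))
E
```

```text
time_s: 15.3
tcp_pos: [0.6026, -0.1449, 0.2455]
ee_rot: [-3.137, -0.16, 0.001]
ft_force: [1.0, -0.2, -0.3]
finger_gap: 0.0601
grasp_force: 0.0
time_s: 16.05
tcp_pos: [0.4641, -0.1592, 0.2445]
ee_rot: [3.137, 0.16, 0.0]
ft_force: [0.2, 0.3, 0.4]
finger_gap: 0.0604
grasp_force: 0.0
```

View pics/f.png

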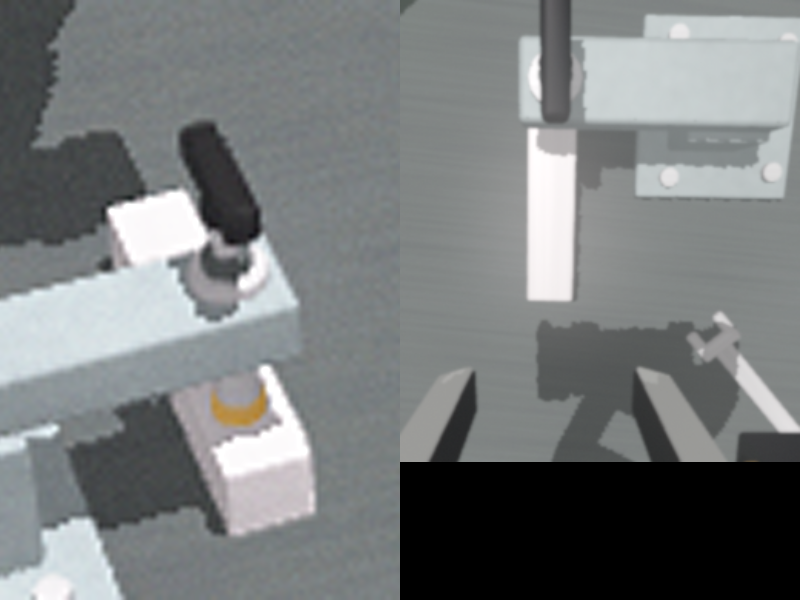

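The T-bar (555,60) now stands square across the arm. The brass foot (238,402) rests on the flat block, well in from its end and near its centreline. The robot is clear, so I'm handing in.

```bash
python3 -c "
from bench import *
print(sign_off())"
```

```text
the job is handed in; nothing more can be done
None
```

I handed the job in at about 16 s, with the setting block flat under the foot, the driver at about 1.55 rad (T-bar square across the arm), and the robot clear; the foot's pressure was inferred from that angle, not measured, and no verdict came back.

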